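# Close the tip box and index the bench slide one hole toward the bottle

## Robot

A 6-joint arm with a two-finger parallel gripper is mounted at the origin on a cart in front of the work surface, level with it; the furniture and walls round the work are solid. World frame = base frame: x ahead of the robot, y to its left, z up, the work surface at z = 0. Lengths are in m, angles in rad, forces in N, time in s.
With the tool pointing down it reaches from about 0.35 to 0.975 m from the base axis. Payload 4.9 kg.
Tool frame: the origin (TCP) lies on the centre line of the jaws, within the pads' length; the fingertips stand 11 mm ahead of it and the grasp point (between the pads) lies 8 mm behind it (manip.finger_overhang is the distance from the TCP to the fingertips, in m); y points along the fingers, z is the direction in which the jaws open and shut, and the axes are right-handed (so a half turn about y gives the same grasp; the last joint's range is limited). The gripper opens to 85 mm and grips with 20 to 120 N. Pads are 22 mm wide; open, the fingers measure 114 mm over their backs; the gripper's body (76 mm by 85 mm) begins 54 mm behind the grasp point. The pads swing forward as they close: fully open they stand 13 mm farther back than shut.
Start: joints at [-1.245, 0.053, 1.613, -0, 1.476, -0.119], TCP at [0.269, -0.564, 0.242] pointing down, gripper open.
Joint ranges: [-3.01, 3.01], [-1.01, 2.22], [0.06, 2.58], [-1.02, 4.17], [0.09, 2.62], [-3.14, 3.14]. Speed limits (rad/s): [2.57, 2.57, 3.14, 3.14, 3.14, 3.14].

## Interface

Orientations are given as a unit quaternion [w, x, y, z].
In Python, from plant import readout, cams, workorder, manip gives the robot as it stands.
- The arm moves only by the tool play_rows, never from a script. Its arguments are lists of equal length, an entry for each row: "slide": the shift along the tool's x, y, z in cm, a list of three; "yaw": the turn about the tool's y in degrees; "grip": the closure, from -1 (fully open) to 1 (shut), so that 0 is half open. In form: {"slide": [[x, y, z], ...], "yaw": [yaw, ...], "grip": [grip, ...]}. A call has 1 to 12 rows; each row shifts and turns the commanded pose from where the row before left it, along the tool's axes as they then stand; what a row does not reach is not made up. A row lasts 1/10 s, in which the tool goes at most 50 mm and 8.59 degrees, less where a joint would pass 70% of its speed; a pose out of reach is approached as far as the arm can. A call with a gripper value outside its range is refused whole. The fingers move at their own pace and stop on an object; the grip force is fixed at half the most. Time passes only in rows, so rows that do not move let the fingers close. It gives the time, the measured TCP pose, the force and the opening at its end, in the units of the state.
- readout.state(): the state, without advancing time (a new reading comes with each control period).
- cams.grab_frame(name): name is "scene" or "top"; returns a dict with "image" (420x560x3 uint8, red, green, blue), "mtx" (3x3 intrinsics, pixels), "R" (3x3) and "t" (3): a world point X has camera coordinates R X + t. Camera axes: x right, y down, z forward; pixel columns grow to the right and rows downward; lengths in m; the calibration is good to about 2 mm. A picture is of the moment at which its call begins. There is no depth.
- workorder.job_done(): hands the job in, once; it reports no verdict.
The state is a dict: "time": time; "joint_pos": joint angles; "joint_vel": joint speeds; "joint_efforts": joint torques, N m; "tool_pos": TCP position; "tool_rot": TCP orientation; "contact_force": force on the tool from outside, world axes, zero at the start; "ft_torque": the same for the moment, N m; "gripper_width": opening from 0.0 (shut) to 1.0 (fully open).
Only numpy, scipy, OpenCV 4.12 (cv2) and the standard library are available. Lean on these libraries where they do the work, as an engineer would, in place of code of your own. Each camera call takes 0.05 s, during which the arm holds its last target.

## Task

Get the loaded tip box ready for the next step: first close its lid while the carriage is still locked where it stands; then pull up the black plunger knob in front of the box, slide the carriage to the very next hole toward the end of the slide where the small reagent bottle stands, and let the pin down into that hole. Do not let go afterwards: finish still gripping the knob, with the pin held fully home in its new hole, and do not shove the bottle, the timer or the heater block about.

Things in the scene. Friction and masses are not known exactly. Their poses are not given: they have to be found in the camera images.
- slide_base: Grey base of the bench slide, 170 mm (x) by 300 mm (y), fixed. Origin on the bench below the tip box's start place; +y along the slide, -x the front (plunger side, toward the robot), z up. Along the front at x = -92 mm runs an aluminium index bar, 26 mm wide, top at z = 26 mm, with 11 mm holes at y = -80, -40, 0, 40, 80 mm; the pin starts in the middle one (y = 0).
- carriage (a joint): Carriage position along the slide's +y, m: 0 at the start (middle hole), +0.04 or -0.04 in the next hole either side; range -0.088 to 0.088. About 2 N of friction once the pin is out; about 1.5 mm of play each way with it in. Carries tip box, plunger and knob.
- plunger (a joint): Height of the plunger pin above home, m: 0 fully home in a hole; its tip leaves the hole at 0.010; stop at 0.018. A spring pushes it down (3 N at home, 5.7 N at the stop). Over solid bar it rests at 0.010 and drops by itself over a hole.
- pull_knob: Black ribbed knob on top of the plunger, 24 mm across and 24 mm high, upright; origin at its centre, 72 mm above the bench when home, 92 mm before the box's centre. Rises with the pin, travels with the carriage. A steel housing 18 mm thick stands under it, top 16 mm below the knob's centre. Its sides along the slide's y are free. The box front is 47 mm behind it, 120 mm above the bench when shut.
- tips_lid (a joint): Opening angle of the tip box's lid, rad: 0 shut, 1.5 wide open (stop). It starts open by about 1.0 to 1.2, near its balance point, and stays there by friction. Pushed from behind toward the plunger side it closes: below about 0.9 it sinks slowly by its own weight (damped hinge); a light press on top shuts it.
- lid_hinge (a point): Middle of the lid's hinge line, which runs along the slide's y at the back upper edge of the box: 42 mm behind the box's centre and 91 mm above the bench. Site axes turn with the lid; at 0 rad they are those of slide_base.
- lid_edge (a point): Outer top face of the lid, middle of its free (front) edge: x = -83, z = +30 mm from the hinge when shut (120 mm above the bench); at the start it stands about 180 mm above the bench, over the back half of the box. The lid is a shallow frosted grey cap, 122 mm wide along y, 30 mm deep, with a small tab at the front.
- small_bottle: Small white reagent bottle with a screw cap, 48 mm across, 88 mm tall, loose, standing just past one end of the slide; origin at the centre of its underside. Its side (y of slide_base) tells which way to slide. Leave it alone.
- timer: Small white bench timer with a display, 27x68x60 mm, loose, standing just past the other end of the slide; origin under its centre. Leave it alone.
- cold_block: Spare aluminium heater block with bores and a black lifting knob, 62x90x68 mm, loose, to the left behind the slide; origin under its centre. Bystander.

How it is judged:
By the outcome, as a careful person would: the job done as asked, in the order asked, and still so for the second after the job is handed in, while the arm keeps its last pose, push and grip.
It also fails if it takes over 40 s, if anything falls off the work surface, if the arm or the gripper's body presses on something with over 40 N, if the wrist force passes 120 N, or if a joint passes its speed limit or range.

## Working session

There is one attempt and no reset: what is moved stays moved. The work goes in short steps, Python scripts to look and compute and a tool call to move; the robot and the scene stay as the last step left them, time stands still between calls to the robot, and variables do not carry over. Pictures are saved under pics/ and viewed, and the job is handed in when it is done.

Besides the shell and the picture viewer there is one more tool, called after ">>>" by a JSON object that holds its "fn" and its "kwargs", one argument or row to a line. play_rows: Moves the arm, as the interface text tells. Its arguments: {"type":"object","properties":{"slide":{"type":"array","items":{"type":"array","items":{"type":"number"}}},"yaw":{"type":"array","items":{"type":"number"}},"grip":{"type":"array","items":{"type":"number"}}},"required":["slide","yaw","grip"]}

```bash
ls; mkdir -p pics
python3 - <<'E'
from plant import readout,cams,manip
import cv2
print(readout.state()); print(manip.finger_overhang)
for n in("scene","top"):
    f=cams.grab_frame(n); cv2.imwrite(f"pics/{n}0.png",f["image"][:,:,::-1]); print(n,f["mtx"],f["R"],f["t"])
E
```

```text
pics
{'time': 0.0, 'joint_pos': array([-1.24503752e+00,  5.33533248e-02,  1.61427516e+00,  4.29342083e-06,
        1.47601293e+00, -1.19000460e-01]), 'joint_vel': array([-4.04621990e-04,  4.62443211e-04, -4.32367492e-04, -3.27659334e-05,
        3.09061997e-04,  2.91388193e-04]), 'joint_efforts': array([-3.01961472e-04, -3.93685734e+01, -3.70173991e+01, -1.38443775e-04,
        7.14834416e-03, -9.76216057e-06]), 'tool_pos': array([ 0.26870943, -0.5636272 ,  0.24107645]), 'tool_rot': array([ 0.15587984, -0.15602633,  0.69041485, -0.68897358]), 'contact_force': array([ 0.54252436, -0.33124947, -0.40961883]), 'ft_torque': array([ 0.00895654,  0.00487673, -0.01621817]), 'gripper_width': 0.9980139049667007}
0.011
scene [[388.90402901   0.         283.27297153]
 [  0.         388.90402901 212.48254513]
 [  0.           0.           1.        ]] [[-0.84941952 -0.52771043 -0.00286141]
 [-0.26462964  0.43063499 -0.86285842]
 [ 0.45657161 -0.73217157 -0.50543759]] [0.6405279  0.08546241 0.89428813]
top [[504.24823019   0.         282.6155657 ]
 [  0.         504.24823019 204.83995755]
 [  0.           0.           1.        ]] [[ 0.06753406 -0.99771342 -0.00266198]
 [-0.97676953 -0.06557207 -0.20401369]
 [ 0.20337265  0.01637801 -0.97896442]] [0.3063429  0.5784309  1.06661541]
```

View pics/scene0.png

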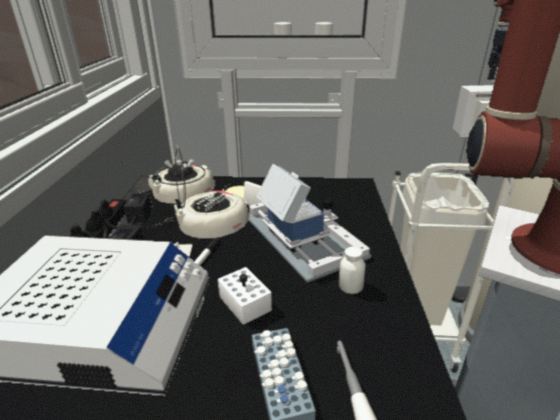

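View pics/top0.png

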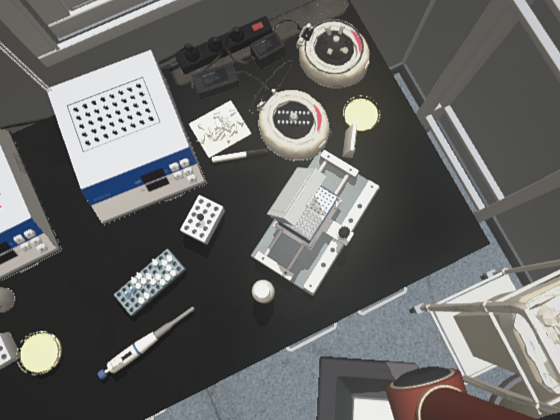

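Run:
```python
import cv2
a=cv2.imread("pics/top0.png")[140:310,230:400]; cv2.imwrite("pics/t1.png",cv2.resize(a,None,fx=3.5,fy=3.5,interpolation=cv2.INTER_CUBIC))
a=cv2.imread("pics/scene0.png")[155:305,235:385]; cv2.imwrite("pics/s1.png",cv2.resize(a,None,fx=4,fy=4,interpolation=cv2.INTER_CUBIC))
```

```text
(no output)
```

View pics/t1.png

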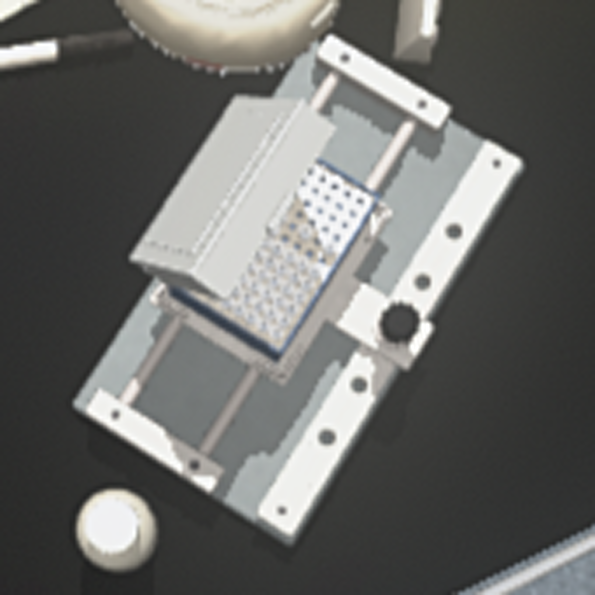

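View pics/s1.png

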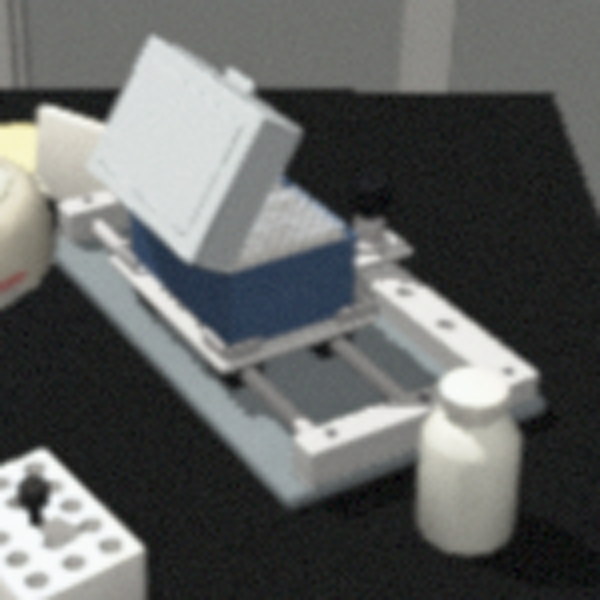

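```bash
cat > h.py <<'E'
import numpy as np,cv2
from plant import readout,cams
def ray(f,uv,z):
    d=f["R"].T@np.linalg.inv(f["mtx"])@np.array([uv[0],uv[1],1.]); c=-f["R"].T@f["t"]
    return c+d*(z-c[2])/d[2]
def proj(f,X):
    p=f["mtx"]@(f["R"]@np.asarray(X)+f["t"]); return p[:2]/p[2]
E
python3 - <<'E'
from h import *
f=cams.grab_frame("top"); s=cams.grab_frame("scene")
q=lambda p:(p[0]/3.5+230-.36,p[1]/3.5+140-.36)
H=[ray(f,q(p),.026) for p in[(454,231),(422,282),(359,384),(326,437)]]
H=np.array(H);ys=np.array([-.08,-.04,.04,.08])
c=H.mean(0);u=(ys@(H-c))/(ys@ys);print("scale",np.linalg.norm(u),c)
th=np.arctan2(u[1],u[0])-np.pi/2;print("theta",np.degrees(th))
ex=np.array([np.cos(th),np.sin(th),0]);ey=np.array([-ex[1],ex[0],0])
O=c+.092*ex;O[2]=0;print("O",O, "knob",c)
k=ray(f,q((400,322)),.084);print("knob top obs",k)
b=ray(f,q((110,526)),.088);print("bottle",b,(b-O)@ex,(b-O)@ey)
# check in scene
for n,X in dict(h80=O-.092*ex+.08*ey+[0,0,.026],h40=O-.092*ex+.04*ey+[0,0,.026],knobtop=O-.092*ex+[0,0,.084]).items():
    p=proj(s,X);print(n,p,(p-[235,155])*4, proj(f,X))
# lid edge corners: angle fit
hinge=O+.042*ex+[0,0,.091]
for a in (.9,1,1.05,1.1,1.15,1.2,1.3):
    out=[]
    for x,z,y in((-.083,.03,.061),(-.083,.03,-.061),(0,.03,.061),(-.083,0,.061)):
        # opening: front edge rises: rotate (x,z)
        xx=x*np.cos(a)+z*np.sin(a); zz=-x*np.sin(a)+z*np.cos(a)
        X=hinge+xx*ex+zz*np.array([0,0,1])+y*ey
        out+=[np.round((proj(s,X)-[235,155])*4),np.round((proj(f,X)-[230,140])*3.5)]
    print(a,xx,*out)
np.savez("fr.npz",O=O,ex=ex,ey=ey)
E
```

```text
scale 0.9994630893790948 [0.50329044 0.207315   0.026     ]
theta 61.303182303800725
O [0.54746652 0.2880149  0.        ] knob [0.50329044 0.207315   0.026     ]
knob top obs [0.50138621 0.20795496 0.084     ]
bottle [0.36522644 0.37696984 0.088     ] -0.009478241396700114 0.20256996506323627
h80 [345.08460339 235.9436763 ] [440.33841357 323.77470518] [322.81972746 264.44470007]
h40 [334.85027579 227.83500322] [399.40110318 291.34001287] [332.10279703 249.4871281 ]
knobtop [326.51219954 199.54757783] [366.04879816 178.19031131] [344.25934841 230.78979664]
0.9 -0.051593627366465146 [273. 120.] [203. 284.] [160.  38.] [316. 109.] [186. 255.] [131. 257.] [311. 143.] [238. 311.]
1 -0.0448450913870556 [259. 120.] [191. 275.] [146.  37.] [304. 100.] [183. 260.] [129. 256.] [300. 137.] [228. 303.]
1.05 -0.04129839697501334 [252. 120.] [184. 271.] [139.  37.] [298.  96.] [181. 263.] [128. 256.] [294. 135.] [223. 299.]
1.1 -0.03764847807832292 [245. 121.] [178. 266.] [133.  37.] [291.  92.] [180. 265.] [127. 256.] [289. 133.] [217. 295.]
1.15 -0.03390445759338506 [237. 122.] [171. 262.] [126.  38.] [285.  87.] [179. 268.] [126. 256.] [283. 132.] [212. 291.]
1.2 -0.030075693621563912 [230. 124.] [165. 258.] [119.  39.] [279.  83.] [178. 270.] [125. 256.] [276. 131.] [206. 287.]
1.3 -0.022202402775840752 [214. 128.] [152. 250.] [105.  43.] [266.  76.] [177. 276.] [124. 256.] [263. 130.] [195. 279.]
```

```bash
cat >> h.py <<'E'
from scipy.spatial.transform import Rotation as Ro
fr=np.load("fr.npz");O,ex,ey=fr["O"],fr["ex"],fr["ey"]
def tool():
    s=readout.state();q=s["tool_rot"];return s,Ro.from_quat([q[1],q[2],q[3],q[0]]).as_matrix()
def need(x,y,z,flip=1):
    "TCP target in slide frame -> cm in current tool axes"
    s,R=tool();d=O+x*ex+y*ey+np.array([0,0,z])-s["tool_pos"];return R.T@d*100
def rep():
    s,R=tool();p=s["tool_pos"]-O;print("slide-frame TCP mm",np.round([p@ex*1e3,p@ey*1e3,p[2]*1e3],1),"F(ex,ey,z)",np.round([s["contact_force"]@ex,s["contact_force"]@ey,s["contact_force"][2]],1),"w",s["gripper_width"],"t",s["time"],"tool z.ey",np.degrees(np.arctan2(R[:,2]@ex,R[:,2]@ey)))
E
python3 - <<'E'
from h import *
s,R=tool();print(R);rep()
for sg in(1,-1):
    # yaw about tool y so that z -> sg*ey ; need angle
    v=R.T@(sg*ey);print(sg,"yaw",np.degrees(np.arctan2(v[0],v[2])))
E
```

```text
[[-9.02690948e-01 -4.25115243e-04  4.30289288e-01]
 [-4.30289471e-01  1.24091297e-03 -9.02690108e-01]
 [-1.50204232e-04 -9.99999140e-01 -1.30308352e-03]]
slide-frame TCP mm [-881.  -164.6  241.5] F(ex,ey,z) [-0.1 -0.1  0.2] w 1.000727116831851 t 0.2 tool z.ey -144.18276133883427
1 yaw 144.1827311879932
-1 yaw -35.817268812006816
```

>>> {"fn": "play_rows", "kwargs": {
  "slide": [
    [0,-0.8,0],
    [0,-0.8,0],
    [0,-0.8,0],
    [0,-0.8,0],
    [0,-0.8,0],
    [0,0,0]
  ],
  "yaw": [-7.2,-7.2,-7.2,-7.2,-7,0],
  "grip": [1,1,1,1,1,1]
}}

```text
time: 0.8
tool_pos: [0.2691, -0.5646, 0.2836]
tool_rot: [-0.36, 0.36, -0.608, 0.609]
contact_force: [0.3, -0.3, 0.7]
gripper_width: 0.003
```

Run:
```python
from h import *
rep();print(need(.10,0,.27))
```

```text
slide-frame TCP mm [-881.6 -165.2  283.6] F(ex,ey,z) [-0.1 -0.4  0.7] w 0.003012488872819973 t 0.8 tool z.ey -179.96859771438153
[-98.15186798   1.19249276 -16.57953004]
```

>>> {"fn": "play_rows", "kwargs": {
  "slide": [
    [-4.1,0,-0.7],
    [-4.1,0,-0.7],
    [-4.1,0,-0.7],
    [-4.1,0,-0.7],
    [-4.1,0,-0.7],
    [-4.1,0,-0.7],
    [-4.1,0,-0.7],
    [-4.1,0,-0.7],
    [-4.1,0,-0.7],
    [-4.1,0,-0.7],
    [-4.1,0,-0.7],
    [-4.1,0,-0.7]
  ],
  "yaw": [0,0,0,0,0,0,0,0,0,0,0,0],
  "grip": [1,1,1,1,1,1,1,1,1,1,1,1]
}}

```text
time: 2.0
tool_pos: [0.4317, -0.0906, 0.2818]
tool_rot: [0.359, -0.359, 0.609, -0.609]
contact_force: [1.4, 0.0, 0.9]
gripper_width: 0.0
```

>>> {"fn": "play_rows", "kwargs": {
  "slide": [
    [-4.1,0,-0.7],
    [-4.1,0,-0.7],
    [-4.1,0,-0.7],
    [-4.1,0,-0.7],
    [-4.1,0,-0.7],
    [-4.1,0,-0.7],
    [-4.1,0,-0.7],
    [-4.1,0,-0.7],
    [-4.1,0,-0.7],
    [-4.1,0,-0.7],
    [-4.1,0,-0.7],
    [-4.1,0,-0.7]
  ],
  "yaw": [0,0,0,0,0,0,0,0,0,0,0,0],
  "grip": [1,1,1,1,1,1,1,1,1,1,1,1]
}}

```text
time: 3.2
tool_pos: [0.5945, 0.3812, 0.2813]
tool_rot: [-0.359, 0.36, -0.609, 0.609]
contact_force: [-0.2, 0.2, 0.1]
gripper_width: 0.001
```

Run:
```python
from h import *
rep();print(need(.10,0,.165),tool()[0]["joint_pos"])
f=cams.grab_frame("scene");cv2.imwrite("pics/s2.png",cv2.resize(f["image"][100:310,180:460,::-1],None,fx=2.8,fy=2.8))
```

```text
slide-frame TCP mm [104.3   3.5 281.3] F(ex,ey,z) [0.  0.3 0.1] w 0.0013244014907395085 t 3.2 tool z.ey -179.81804643543643
[ 0.41361786 11.62583659  0.35755594] [ 4.64924634e-01  2.22343985e-01  1.36231845e+00 -1.27881908e-04
  1.55802039e+00  9.68955731e-01]
```

View pics/s2.png

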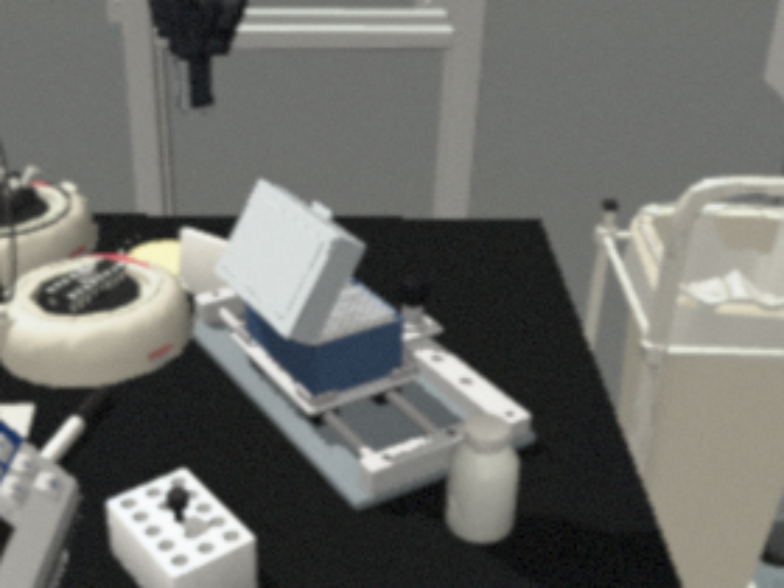

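>>> {"fn": "play_rows", "kwargs": {
  "slide": [
    [0.4,2.9,0.3],
    [0,2.9,0],
    [0,2.9,0],
    [0,2.9,0],
    [1.0,0,0],
    [1.0,0,0],
    [1.0,0,0],
    [1.0,0,0],
    [1.0,0,0],
    [1.0,0,0]
  ],
  "yaw": [0,0,0,0,0,0,0,0,0,0],
  "grip": [1,1,1,1,1,1,1,1,1,1]
}}

```text
time: 4.25
tool_pos: [0.5664, 0.3215, 0.1676]
tool_rot: [-0.361, 0.359, -0.608, 0.608]
contact_force: [2.0, 0.8, 0.5]
gripper_width: 0.004
```

Run:
```python
from h import *
rep()
f=cams.grab_frame("scene");cv2.imwrite("pics/s3.png",cv2.resize(f["image"][100:310,180:460,::-1],None,fx=2.8,fy=2.8))
```

```text
slide-frame TCP mm [ 38.4  -0.5 167.6] F(ex,ey,z) [ 1.6 -1.4  0.5] w 0.003786642929393189 t 4.25 tool z.ey -179.96142545704856
```

View pics/s3.png

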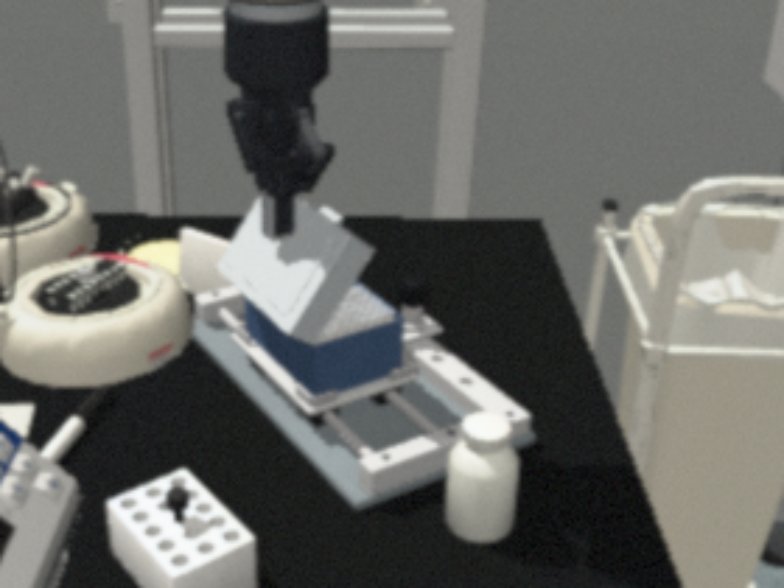

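The fingers are in contact behind the lid (about (282,230)), and it has begun to tilt forward. Keep pushing.

>>> {"fn": "play_rows", "kwargs": {
  "slide": [
    [1.0,0,0],
    [1.0,0,0],
    [1.0,0,0],
    [1.0,0,0],
    [1.0,0.2,0],
    [0.7,0.4,0],
    [0.5,0.5,0],
    [0,0,0]
  ],
  "yaw": [0,0,0,0,0,0,0,0],
  "grip": [1,1,1,1,1,1,1,1]
}}

```text
time: 5.1
tool_pos: [0.5355, 0.2668, 0.1539]
tool_rot: [0.359, -0.361, 0.609, -0.608]
contact_force: [-0.1, -1.3, 0.6]
gripper_width: 0.001
```

Run:
```python
from h import *
rep()
f=cams.grab_frame("scene");cv2.imwrite("pics/s4.png",cv2.resize(f["image"][100:310,180:460,::-1],None,fx=2.8,fy=2.8))
```

```text
slide-frame TCP mm [-24.4   0.3 153.9] F(ex,ey,z) [-1.2 -0.5  0.6] w 0.0006076142051291352 t 5.1 tool z.ey -179.95270866999294
```

View pics/s4.png

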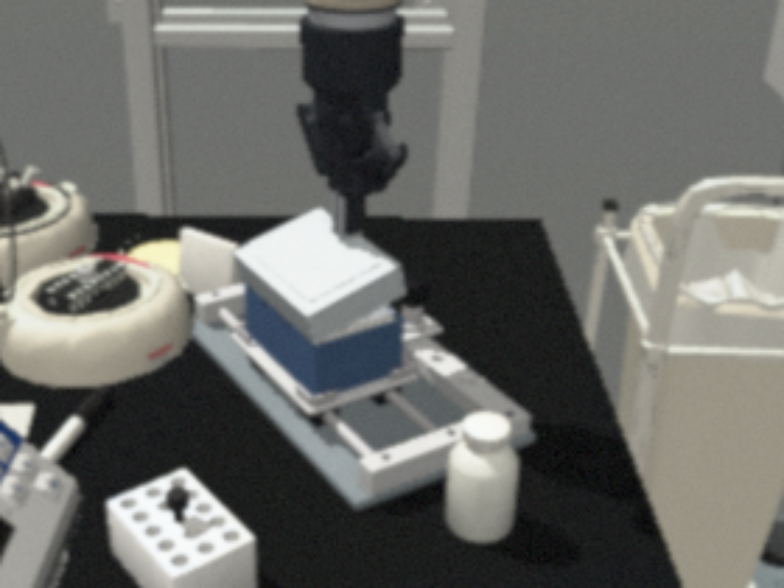

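>>> {"fn": "play_rows", "kwargs": {
  "slide": [
    [0,0.5,0],
    [0,0.5,0],
    [0,0.5,0],
    [0,0.4,0],
    [0,0.2,0],
    [0,0.2,0],
    [0,0,0]
  ],
  "yaw": [0,0,0,0,0,0,0],
  "grip": [1,1,1,1,1,1,1]
}}

```text
time: 5.85
tool_pos: [0.5368, 0.2675, 0.1335]
tool_rot: [-0.36, 0.36, -0.608, 0.609]
contact_force: [-2.4, -1.6, 3.9]
gripper_width: 0.005
```

Run:
```python
from h import *
rep()
f=cams.grab_frame("scene");cv2.imwrite("pics/s5.png",cv2.resize(f["image"][170:270,230:370,::-1],None,fx=5,fy=5))
```

```text
slide-frame TCP mm [-23.1  -0.5 133.5] F(ex,ey,z) [-2.6  1.3  3.9] w 0.004894886343394045 t 5.85 tool z.ey -179.98844922841218
```

View pics/s5.png

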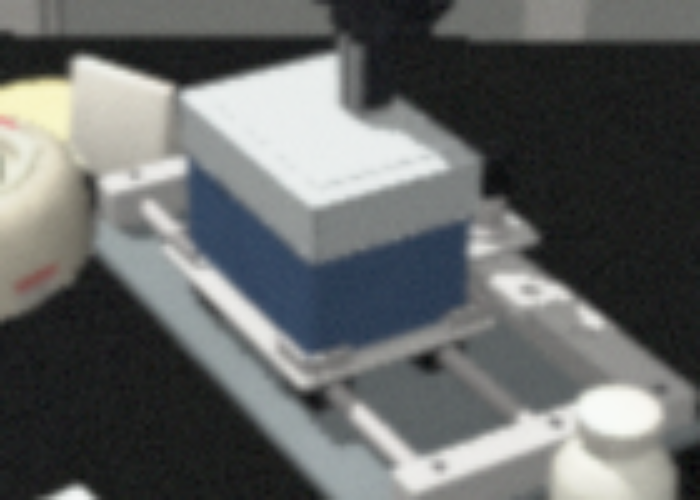

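>>> {"fn": "play_rows", "kwargs": {
  "slide": [
    [0,0.15,0],
    [0,0.15,0],
    [0,0.1,0],
    [0,0,0],
    [0,0,0]
  ],
  "yaw": [0,0,0,0,0],
  "grip": [1,1,1,1,1]
}}

```text
time: 6.4
tool_pos: [0.5378, 0.267, 0.1332]
tool_rot: [-0.361, 0.36, -0.607, 0.609]
contact_force: [-7.1, -6.7, 19.8]
gripper_width: 0.002
```

Run:
```python
from h import *
rep()
```

```text
slide-frame TCP mm [-23.1  -1.7 133.2] F(ex,ey,z) [-9.3  3.  19.8] w 0.001670364036140468 t 6.4 tool z.ey -179.990538095493
```

>>> {"fn": "play_rows", "kwargs": {
  "slide": [
    [0,-0.7,0],
    [0,-1.5,0],
    [0,-2.5,0],
    [1.5,-1.0,0],
    [2.0,0,-0.1],
    [2.0,0,0],
    [1.4,0,0],
    [0,0,0],
    [0,0,0]
  ],
  "yaw": [0,0,0,0,0,0,0,0,0],
  "grip": [1,1,1,1,-0.5,-1,-1,-1,-1]
}}

```text
time: 7.3
tool_pos: [0.5026, 0.2077, 0.1855]
tool_rot: [0.361, -0.36, 0.609, -0.608]
contact_force: [-0.2, -0.6, 0.3]
gripper_width: 0.85
```

Run:
```python
from h import *
rep();print(need(-.092,.001,.067))
f=cams.grab_frame("scene");cv2.imwrite("pics/s6.png",cv2.resize(f["image"][130:270,230:400,::-1],None,fx=4,fy=4))
f=cams.grab_frame("top");cv2.imwrite("pics/t6.png",cv2.resize(f["image"][140:310,230:400,::-1],None,fx=3.5,fy=3.5))
```

```text
slide-frame TCP mm [-92.    0.8 185.5] F(ex,ey,z) [-0.6 -0.1  0.3] w 0.8499213136085404 t 7.3 tool z.ey -179.9599977776117
[ 1.18082105e-02  1.18502807e+01 -2.21926747e-02]
```

View pics/s6.png

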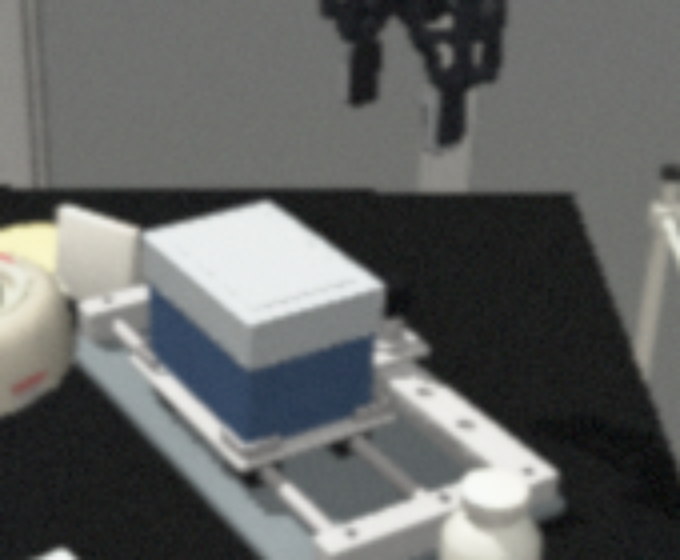

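View pics/t6.png

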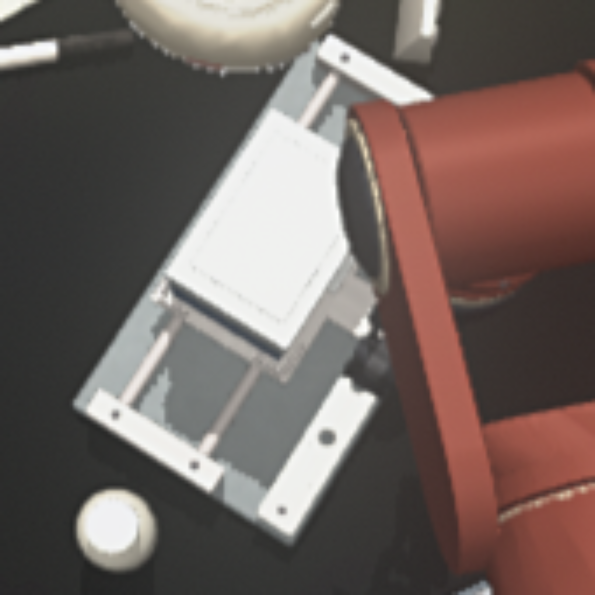

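>>> {"fn": "play_rows", "kwargs": {
  "slide": [
    [0,2.5,0],
    [0,2.5,0],
    [0,2.5,0],
    [0,2.0,0],
    [0,1.5,0],
    [0,1.05,0],
    [0,0,0]
  ],
  "yaw": [0,0,0,0,0,0,0],
  "grip": [-1,-1,-1,-1,-1,-1,-1]
}}

```text
time: 8.1
tool_pos: [0.5016, 0.2075, 0.0633]
tool_rot: [0.36, -0.361, 0.609, -0.608]
contact_force: [0.7, 0.1, 0.7]
gripper_width: 0.995
```

Run:
```python
from h import *
rep()
f=cams.grab_frame("scene");cv2.imwrite("pics/s7.png",cv2.resize(f["image"][130:270,230:400,::-1],None,fx=4,fy=4))
```

```text
slide-frame TCP mm [-92.6   1.6  63.3] F(ex,ey,z) [ 0.4 -0.6  0.7] w 0.9952957687553384 t 8.1 tool z.ey -179.99721593596655
```

View pics/s7.png

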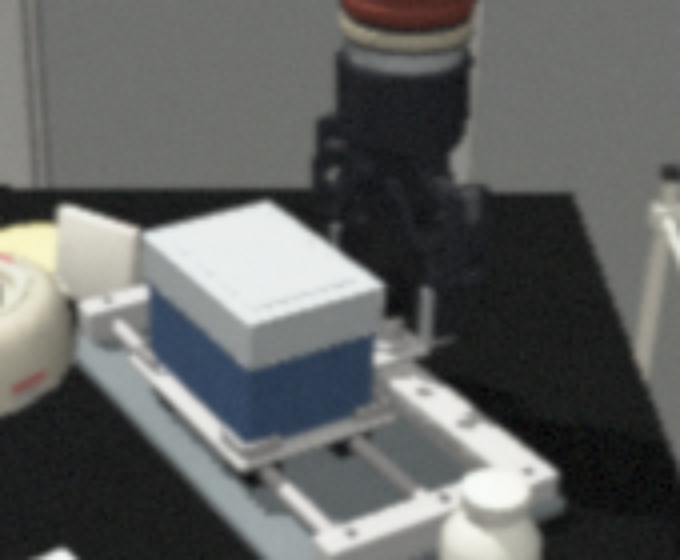

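>>> {"fn": "play_rows", "kwargs": {
  "slide": [
    [0,0,0],
    [0,0,0],
    [0,0,0],
    [0,0,0],
    [0,0,0],
    [0,0,0],
    [0,0,0],
    [0,0,0]
  ],
  "yaw": [0,0,0,0,0,0,0,0],
  "grip": [-0.5,0,0.3,1,1,1,1,1]
}}

```text
time: 8.95
tool_pos: [0.5032, 0.2076, 0.0659]
tool_rot: [-0.361, 0.36, -0.608, 0.609]
contact_force: [0.3, -1.3, 5.3]
gripper_width: 0.258
```

Run:
```python
from h import *
rep()
f=cams.grab_frame("scene");cv2.imwrite("pics/s8.png",cv2.resize(f["image"][130:270,230:400,::-1],None,fx=4,fy=4))
```

```text
slide-frame TCP mm [-91.8   0.3  65.9] F(ex,ey,z) [-1.  -0.9  5.3] w 0.258056786323724 t 8.95 tool z.ey -179.98564741543663
```

View pics/s8.png

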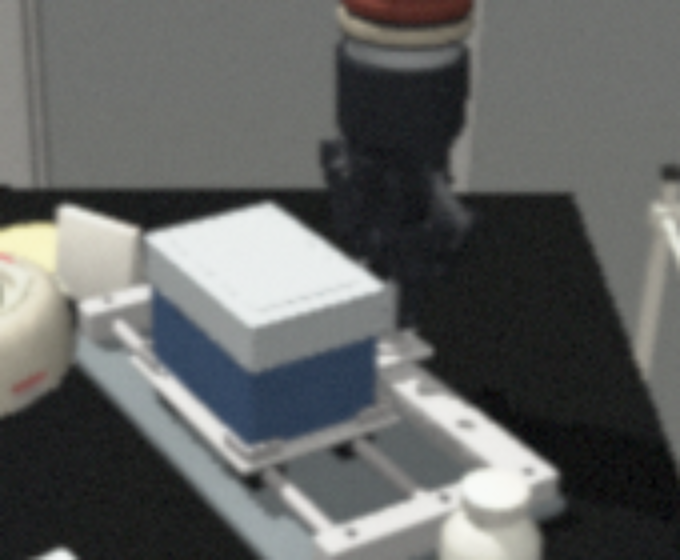

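>>> {"fn": "play_rows", "kwargs": {
  "slide": [
    [0,-0.3,0],
    [0,-0.4,0],
    [0,-0.4,0],
    [0,-0.4,0],
    [0,0,0],
    [0,0,0]
  ],
  "yaw": [0,0,0,0,0,0],
  "grip": [1,1,1,1,1,1]
}}

```text
time: 9.6
tool_pos: [0.5022, 0.2078, 0.0796]
tool_rot: [0.36, -0.36, 0.609, -0.608]
contact_force: [2.5, 2.9, -5.5]
gripper_width: 0.253
```

Run:
```python
from h import *
rep()
f=cams.grab_frame("scene");cv2.imwrite("pics/s9.png",cv2.resize(f["image"][180:270,290:400,::-1],None,fx=6,fy=6))
```

```text
slide-frame TCP mm [-92.1   1.2  79.6] F(ex,ey,z) [ 3.8 -0.8 -5.5] w 0.25268034941811074 t 9.6 tool z.ey -179.98459765773993
```

View pics/s9.png

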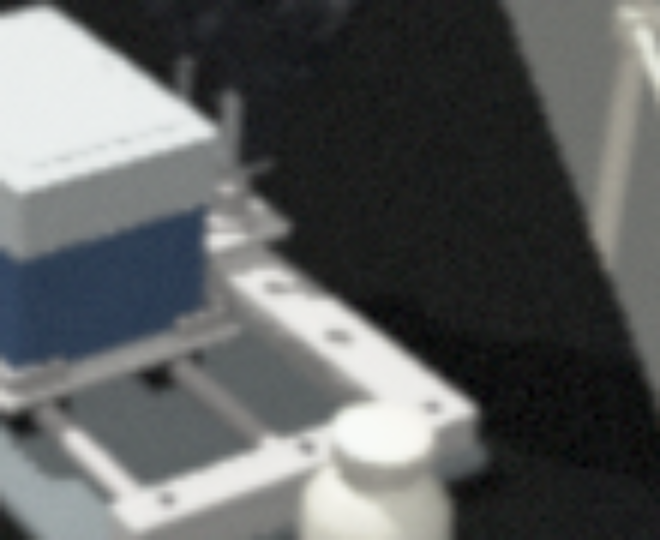

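>>> {"fn": "play_rows", "kwargs": {
  "slide": [
    [0,0,-0.4],
    [0,0,-0.8],
    [0,0,-0.8],
    [0,0,-0.8],
    [0,0,-0.6],
    [0,0,-0.4],
    [0,0,-0.1],
    [0,0,0],
    [0,0,0]
  ],
  "yaw": [0,0,0,0,0,0,0,0,0],
  "grip": [1,1,1,1,1,1,1,1,1]
}}

```text
time: 10.55
tool_pos: [0.4679, 0.2265, 0.0797]
tool_rot: [0.36, -0.361, 0.609, -0.608]
contact_force: [2.0, 4.0, -4.7]
gripper_width: 0.256
```

Run:
```python
from h import *
rep()
f=cams.grab_frame("scene");cv2.imwrite("pics/s10.png",cv2.resize(f["image"][170:270,250:380,::-1],None,fx=5,fy=5))
```

```text
slide-frame TCP mm [-92.2  40.3  79.7] F(ex,ey,z) [ 4.4  0.1 -4.7] w 0.2559825085669346 t 10.55 tool z.ey -179.97752860946375
```

View pics/s10.png

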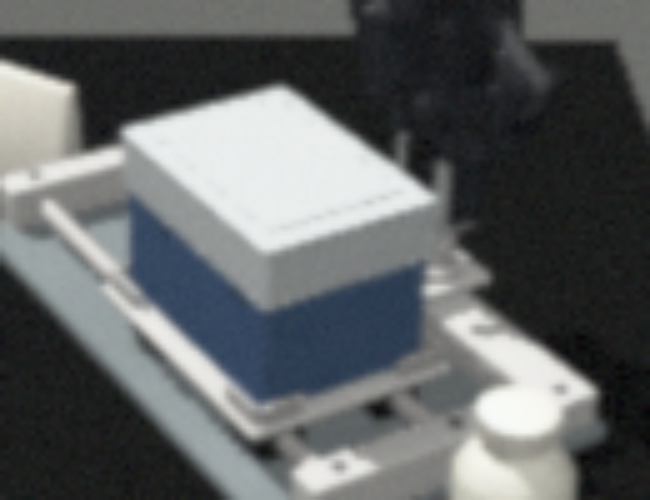

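Carriage moved about 40 mm toward the bottle, and the lid is still shut. Lower the pin.

>>> {"fn": "play_rows", "kwargs": {
  "slide": [
    [0,0.3,0],
    [0,0.3,0],
    [0,0.3,0],
    [0,0.3,0],
    [0,0.2,0],
    [0,0,0],
    [0,0,0]
  ],
  "yaw": [0,0,0,0,0,0,0],
  "grip": [1,1,1,1,1,1,1]
}}

```text
time: 11.3
tool_pos: [0.4683, 0.2263, 0.066]
tool_rot: [-0.36, 0.36, -0.608, 0.608]
contact_force: [0.1, 4.8, -2.5]
gripper_width: 0.256
```

Run:
```python
from h import *
rep()
```

```text
slide-frame TCP mm [-92.1  39.8  66. ] F(ex,ey,z) [ 4.3  2.2 -2.5] w 0.25640998526950076 t 11.3 tool z.ey -179.97783218369307
```

>>> {"fn": "play_rows", "kwargs": {
  "slide": [
    [0,0.1,0],
    [0,0.1,0],
    [0,0,0],
    [0,0,0]
  ],
  "yaw": [0,0,0,0],
  "grip": [1,1,1,1]
}}

```text
time: 11.7
tool_pos: [0.4694, 0.2259, 0.0658]
tool_rot: [-0.361, 0.36, -0.608, 0.609]
contact_force: [-2.2, -0.2, 7.6]
gripper_width: 0.254
```

Run:
```python
from h import *
rep()
```

```text
slide-frame TCP mm [-92.   38.7  65.8] F(ex,ey,z) [-1.3  1.8  7.6] w 0.2536917946285323 t 11.7 tool z.ey -179.99387246155212
```

>>> {"fn": "play_rows", "kwargs": {
  "slide": [
    [0,0.05,0],
    [0,0,0],
    [0,0,0],
    [0,0,0],
    [0,0,0]
  ],
  "yaw": [0,0,0,0,0],
  "grip": [1,1,1,1,1]
}}

```text
time: 12.2
tool_pos: [0.4697, 0.2258, 0.0658]
tool_rot: [-0.361, 0.36, -0.608, 0.609]
contact_force: [-2.8, -0.0, 9.1]
gripper_width: 0.253
```

Run:
```python
from h import *
rep()
f=cams.grab_frame("scene");a=cv2.resize(f["image"][170:300,230:380,::-1],None,fx=4,fy=4);cv2.imwrite("pics/s11.png",a)
f=cams.grab_frame("top");cv2.imwrite("pics/t11.png",cv2.resize(f["image"][100:320,180:400,::-1],None,fx=2.7,fy=2.7))
```

```text
slide-frame TCP mm [-91.9  38.4  65.8] F(ex,ey,z) [-1.4  2.5  9.1] w 0.25255561312007807 t 12.2 tool z.ey -179.99238010741672
```

View pics/s11.png

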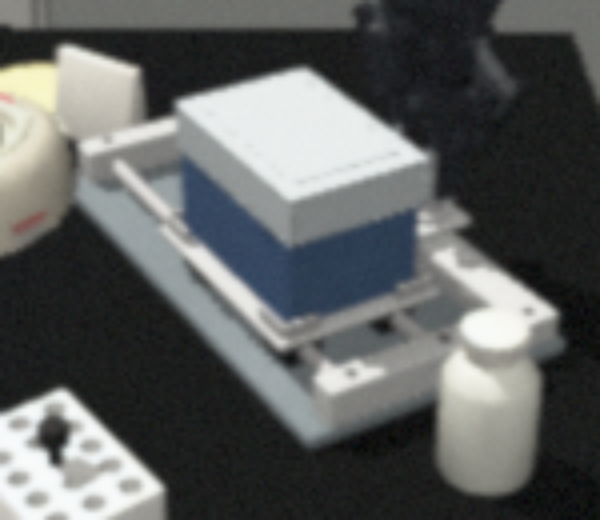

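View pics/t11.png

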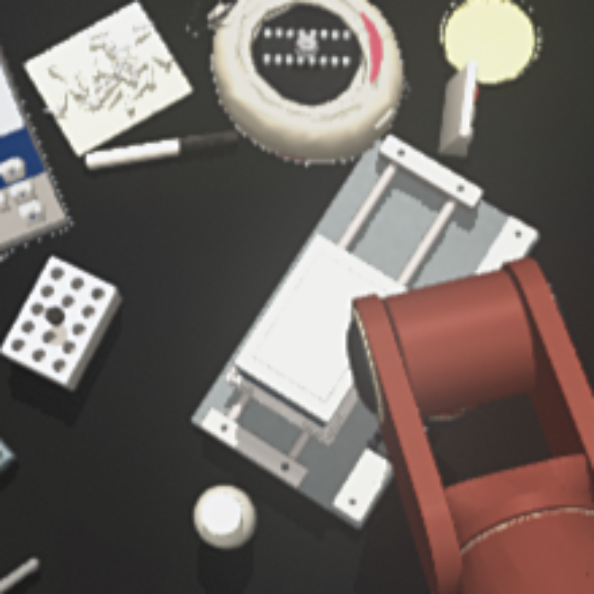

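Run:
```python
from plant import workorder
print(workorder.job_done())
```

```text
the job is handed in; nothing more can be done
None
```

The job is done and handed in at about 12 s of the 40 s allowed. I closed the lid first, with the carriage still locked. I then gripped the knob, lifted it about 14 mm, moved the carriage 39–40 mm toward the bottle (slide +y), and lowered the pin into that next hole. The gripper is still closed on the knob.

**Checks that passed:**
- **Pin:** the tool height with the pin down is 65.8 mm, against 65.9 mm at the original home. About 9 N of upward reaction shows it held down against its stop; over solid bar it would have stood 10 mm higher.
- **Lid:** it looks shut and parallel to the box in both final pictures. When I pressed on it at about 20 N, it did not give.
- **Grip:** the opening reads 0.253, about 21.5 mm by a straight-line conversion. That is slightly under the knob's 24 mm, but it held through the lift, slide and lowering.
- **Bottle, timer and heater block:** they look unmoved in the final pictures. I did not measure them again.

**One small disagreement:** while I pressed the pin home, the measured tool position along the slide went from 39.8 to 38.4 mm. That is about 1.5 mm, within the pin's play and the camera calibration error, and the height and force still showed it home.

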